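# Set a fretboard on the cork and hold the dust shutter half open

### The arm

A 6-joint arm with a two-finger parallel gripper is mounted at the origin on the work surface. World frame = base frame: x ahead of the robot, y to its left, z up, the work surface at z = 0. Lengths are in m, angles in rad, forces in N, time in s.
With the tool pointing down it reaches from about 0.25 to 0.775 m from the base axis. Payload 4 kg.
Tool frame: the origin (TCP) lies between the finger pads; the fingertips stand 25 mm ahead of it and the grasp point (between the pads) lies 6 mm ahead of it (robot.tip_reach is the distance from the TCP to the fingertips, in m); z points along the fingers, y is the line along which they close (so a half turn about z gives the same grasp; the last joint's range is limited). The gripper opens to 94 mm and grips with 3 to 60 N. Pads are 16 mm wide; open, the fingers measure 119 mm over their backs; the gripper's body (75 mm by 177 mm) begins 78 mm behind the grasp point.
Start: joints at [-1.249, 0.087, 1.371, -0, 1.684, -0.103], TCP at [0.227, -0.501, 0.231] pointing down, gripper open.
Joint ranges: [-3.1, 3.1], [-0.76, 2.03], [0.27, 2.55], [-1.08, 4.22], [0.17, 2.65], [-2.57, 2.57]. Speed limits (rad/s): [2.79, 2.79, 3.14, 3.14, 3.14, 3.14].

### API

Orientations are given as [roll, pitch, yaw] about the fixed x, y, z axes, in that order (R = Rz(yaw) Ry(pitch) Rx(roll)).
In Python, from bench import sensors, snapshot, camera_info, ticket, robot gives the robot as it stands.
- The arm moves only by the tool arm_command, never from a script. Its argument "plan" is a list of rows, each an object with "grip": the closure, from -1 (fully open) to 1 (shut); "slide": the shift along the tool's x, y, z normalised to -1 to 1, where 1 is 500 mm, a list of three; "spin": the turn about the tool's z normalised to -1 to 1, where 1 is 5 degrees. A call has 1 to 10 rows; each row shifts and turns the commanded pose from where the row before left it, along the tool's axes as they then stand; what a row does not reach is not made up. A row lasts 1/8 s, in which the tool goes at most 62.5 mm and 10.7 degrees, less where a joint would pass 70% of its speed; a pose out of reach is approached as far as the arm can. A call with a number of a shift or a turn outside -1 to 1 is refused whole. A call with a gripper value outside its range is refused whole. The fingers move at their own pace and stop on an object; the grip force is fixed at half the most. Time passes only in rows, so rows that do not move let the fingers close. It gives the time, the measured TCP pose, the force, the opening and the grip force at its end, in the units of the state.
- sensors.get_obs(): the state, without advancing time (a new reading comes with each control period).
- snapshot(name): name is "scene" or "side" or "wrist"; returns the picture (480x640x3 uint8, red, green, blue); there is no depth.
- camera_info(name): a dict with "fx", "fy", "cx", "cy" (pixels), "position" and "rotation" of the camera in the world. Camera axes: x right, y up, looking along -z (the intrinsics and any distortion apply to the point x, -y, -z); pixel columns grow to the right and rows downward; lengths in m; the calibration is good to about 2 mm. A picture is of the moment at which its call begins: read the wrist's pose just before it. camera_info takes no time and is no camera call; for the wrist camera it gives the pose at the moment of the call.
- ticket.close_job(): hands the job in; it is judged then, once.
The state is a dict: "time": time; "joint_positions": joint angles; "qvel": joint speeds; "joint_torque": joint torques, N m; "tool_pos": TCP position; "ee_rot": TCP orientation; "wrist_force": force on the tool from outside, world axes, zero at the start; "wrist_torque": the same for the moment, N m; "width": finger opening in m; "finger_force": force on a finger pad.
Only numpy, scipy, OpenCV 4.12 (cv2) and the standard library are available. Lean on these libraries where they do the work, as an engineer would, in place of code of your own. Each camera call takes 0.05 s, during which the arm holds its last target. There are 200 camera calls.

### The job

I am about to clean the slots of the ukulele fretboard and want the waste funnel drawing at half strength. Slide the fretboard along the bench top, without lifting it off the steel, until it lies wholly on the cork inlay beside the funnel, lengthwise on it, and let go of it; then draw the funnel's sprung shutter open by its knob to half of its travel and keep holding it there against the spring: finish while still holding the knob. Leave the other tools and the bottle where they lie.

Things in the scene. Friction and masses are not known exactly. Their poses are not given: they have to be found in the camera images.
- fretboard: the loose ukulele fretboard: dark rosewood strip 222 mm long, 6 thick, tapering from 36 mm wide (-x end) to 46 (+x end), 41 at the middle, with 17 pale cross slots and white dots on top; about 60 g. Origin: centre of its underside; x along its length, y across, z up. It starts flat on the steel between the cork and the robot. Either end may point either way on the cork
- cork (a point): centre of the top of the cork inlay, let in flush with the steel bench top (no step), 250 mm long by 76 mm wide; its y axis runs along the length (pointing away from the funnel), x across (away from the robot, towards the bench's edge), z up; its centre lies 200 mm from the funnel's
- funnel (a point): centre of the mouth of the copper funnel (64 mm mouth, square copper flange) let into the waste hole, at bench-top height (z = 0). Axes as the cork's: the cork lies to +y of it, the shutter opens to -y. The shutter runs over the mouth between low rails (tops at 10 mm); seen from above, its rear edge crosses the middle of the mouth at half travel
- shutter (a joint): travel of the sprung shutter in m: 0 shut (it starts shut), 0.066 fully open, 0.033 half. It opens in the -y direction of funnel. The spring force rises evenly from 3.6 N when shut to 9.5 N at half and 15.5 N fully open; let go, it slides shut by itself
- knob_top (a point): centre of the top of the shutter's upright round black knob, 50.5 mm above the bench; gripped at 20 mm diameter, 28 to 48 mm above the bench. It stands on the shutter's steel crossbar (130 mm along x, 14 along y, top at 18.5 mm), 45 mm to -y of the funnel's centre when shut, 78 at half. Spring tubes (tops at 20 mm) lie 58 mm to each side of its path, 67 to 145 mm to -y of where it starts
- crowning_file: leave alone: steel fret crowning file with a round wooden handle, 218 mm long along its x, 22 mm thick; origin under its middle
- fret_rocker: leave alone: blue anodised fret rocker, a flat plate 88 x 50 x 6 mm; origin under its middle
- sanding_stick: leave alone: maple sanding stick 230 x 20 x 10 mm, long along its x, lying beyond the cork, near the edge of the bench; origin under its middle
- slot_cleaner: leave alone: brass fret slot cleaner, a round handle 14 mm thick with a thin hooked blade, 150 mm long along its x; origin under its middle
- radius_block: leave alone: wooden radius sanding block 100 x 60 x 30 mm; origin under its middle
- glue_bottle: leave alone: upright glue bottle, 36 mm in diameter, 75 mm tall; origin under its middle
- hammer: leave alone: brass-headed fretting hammer lying down, 225 mm long along its x, head 85 mm across, 25 mm high; origin under its middle
Not all that is in view belongs to the job. Several things look just like the fretboard: the one meant starts farthest to the robot's right.

How it is judged:
On the way, in this order (a step that is already met when the one before it is completed fails the run):
1. the fretboard lies on the cork, lengthwise, let go and at rest (x of fretboard in the frame of cork between -0.019 and 0.019 m and y of fretboard in the frame of cork between -0.019 and 0.019 m and angle between the x axis of fretboard and the y axis of cork, either way round below 0.14 rad and height (world z) of fretboard below 0.004 m and angle between fretboard's own z axis and vertical below 0.05 rad and contact force between the fingers and fretboard below 0.2 N and linear speed of fretboard below 0.01 m/s), for 0.3 s.
2. the shutter is held at half travel by its handle (value of joint shutter between 0.027 and 0.039 m and velocity of joint shutter between -0.01 and 0.01 m/s and contact force between the fingers and shutter above 2 N), for 0.5 s.
At the end, for the whole second after the job is handed in: fingers still hold the shutter's handle (over 2 N), shutter at rest 27 to 39 mm open; fretboard flat, untouched, its middle within 19 mm of the cork's each way, its length within 0.14 rad of the cork's; every other tool and the bottle within 20 mm of where it lay (all of step 1 and all of step 2 and distance of each of crowning_file, fret_rocker, sanding_stick, slot_cleaner, radius_block, glue_bottle, hammer from where it was at the start of the episode below 0.02 m); the arm keeps its last pose, push and grip.
It fails at once if the fretboard is lifted more than 12 mm off the bench (height (world z) of fretboard above 0.012 m).
It fails at once if another tool or the bottle is shifted by more than 20 mm (distance of any of crowning_file, fret_rocker, sanding_stick, slot_cleaner, radius_block, glue_bottle, hammer from where it was at the start of the episode above 0.02 m).
It also fails if it takes over 40 s, if anything falls off the work surface, if the arm or the gripper's body presses on something with over 40 N, if the wrist force passes 120 N, or if a joint passes its speed limit or range.

## Working session

There is one attempt and no reset: what is moved stays moved. The work goes in short steps, Python scripts to look and compute and a tool call to move; the robot and the scene stay as the last step left them, time stands still between calls to the robot, and variables do not carry over. Pictures are saved under pics/ and viewed, at most 10 in all, crops included, and the job is handed in when it is done.

Besides the shell and the picture viewer there is one more tool, called after "Request:" in YAML: its name, and indented under it one key for each argument. arm_command: Moves the arm, as the interface text tells. Scaled input: -1 to 1 covers 500 mm each way for a shift and 5 degrees each way for a turn. Its arguments: {"type":"object","properties":{"plan":{"type":"array","items":{"type":"object","properties":{"grip":{"type":"number"},"slide":{"type":"array","items":{"type":"number"}},"spin":{"type":"number"}}}}},"required":["plan"]}

```bash
mkdir -p pics
cat > h.py <<'E'
import numpy as np, cv2
from bench import sensors, snapshot, camera_info, ticket, robot
def grab(n,f):
    ci=camera_info(n); im=snapshot(n); cv2.imwrite('pics/'+f,im[:,:,::-1]); return im,ci
def px2w(ci,u,v,z=0.):
    d=np.array([(u-ci['cx'])/ci['fx'],-(v-ci['cy'])/ci['fy'],-1.])
    R=np.array(ci['rotation']).reshape(3,3); p=np.array(ci['position']); d=R@d
    return p+d*(z-p[2])/d[2]
def w2px(ci,P):
    R=np.array(ci['rotation']).reshape(3,3); q=R.T@(np.array(P)-np.array(ci['position']))
    return ci['cx']+ci['fx']*q[0]/-q[2], ci['cy']-ci['fy']*q[1]/-q[2]
E
python3 - <<'E'
from h import *
for n in ('scene','side','wrist'):
    im,ci=grab(n,n+'0.png'); print(n,ci)
o=sensors.get_obs(); print(o)
E
```

```text
scene {'fx': 503.5137697267133, 'fy': 503.5137697267133, 'cx': 320.9183617488506, 'cy': 240.23082644033272, 'position': array([ 1.19055567, -0.47242571,  0.96658183]), 'rotation': array([0.7644018 , 0.01129954, 0.94139011])}
side {'fx': 544.6560955390836, 'fy': 544.6560955390836, 'cx': 311.82321233977564, 'cy': 235.65523822027316, 'position': array([-0.01961403,  0.91860951,  0.72197574]), 'rotation': array([ 0.99648663,  0.02562434, -2.67660662])}
wrist {'fx': 348.86017674838104, 'fy': 348.86017674838104, 'cx': 318.9969202749949, 'cy': 245.1775520706749, 'position': array([ 0.29725158, -0.46892656,  0.38209217]), 'rotation': array([-0.26973898,  0.0022389 , -1.14535239])}
{'time': 0.15, 'joint_positions': array([-1.24909776e+00,  8.77832714e-02,  1.37191417e+00, -3.81884900e-05,
        1.68358352e+00, -1.03087351e-01]), 'qvel': array([ 0.0001932 , -0.00231949, -0.00279022,  0.00036016, -0.00028267,
        0.00014447]), 'joint_torque': array([-2.99882586e-04, -3.40646160e+01, -3.02791965e+01,  7.18107051e-02,
        3.05102463e-02, -1.14729933e-04]), 'tool_pos': array([ 0.22653869, -0.50076011,  0.22957049]), 'ee_rot': array([-3.13990940e+00, -1.35983626e-04,  4.24781540e-01]), 'wrist_force': array([-0.31552182,  0.60460139,  0.2188815 ]), 'wrist_torque': array([0.08105486, 0.03635645, 0.00072465]), 'finger_force': 0.0, 'width': 0.09419628048171563}
```

View pics/scene0.png

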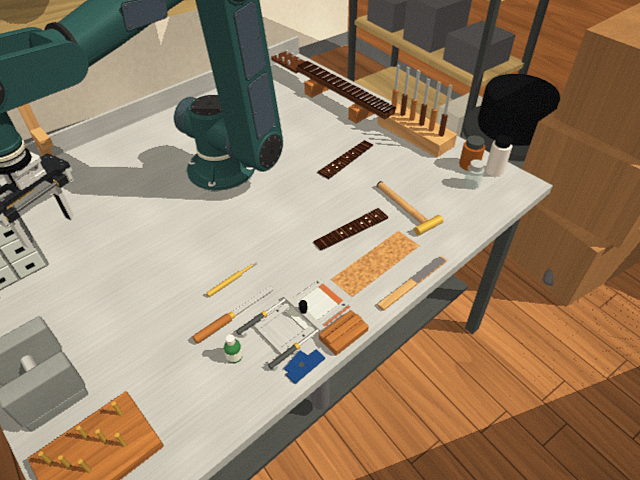

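View pics/wrist0.png

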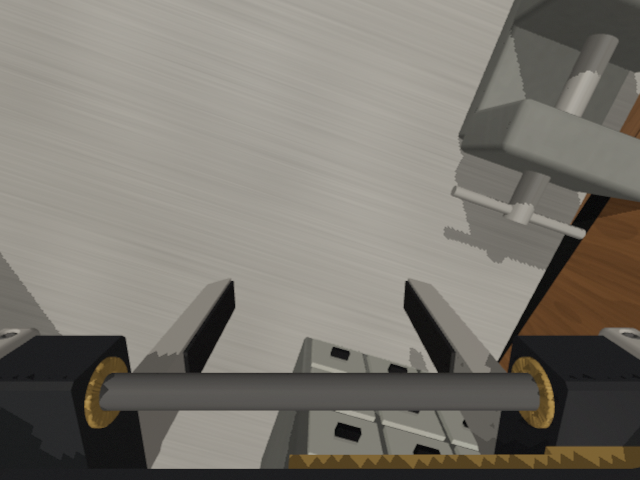

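The picture shows three fretboard-like strips: (350,229) near the cork, (345,159) behind it, and the neck on the uke at (345,85). The cork is at about (375,263) and the knob at (303,306). Next I compute their y values.

```bash
sed -i '1a from scipy.spatial.transform import Rotation as Ro' h.py; sed -i "s/np.array(ci\['rotation'\]).reshape(3,3)/Ro.from_euler('xyz',ci['rotation']).as_matrix()/" h.py
python3 - <<'E'
from h import *
ci=camera_info('scene'); im=cv2.imread('pics/scene0.png')
for n,u,v,z in [('fbA',350,229,.006),('fbB',345,159,.006),('neck',345,85,.05),('knob',303,303,.05),('file',232,315,.01),('bottle',232,345,.04),('cleaner',230,280,.007),('block',343,332,.03),('rocker',303,365,.006),('stick',412,283,.01),('hammer',410,205,.01),('hammerhead',428,225,.02),('funnel mouth?',322,300,0)]:
    print(n,px2w(ci,u,v,z).round(3))
hsv=cv2.cvtColor(im,cv2.COLOR_BGR2HSV)
def rect(m,z,name):
    m=cv2.morphologyEx(m,cv2.MORPH_CLOSE,np.ones((5,5)))
    c=max(cv2.findContours(m,0,1)[0],key=cv2.contourArea)[:,0]
    P=np.array([px2w(ci,u,v,z)[:2] for u,v in c],np.float32)
    r=cv2.minAreaRect(P*1000); print(name,r,'\n',cv2.boxPoints(r).round())
dark=cv2.inRange(hsv,(0,0,0),(180,255,90)); M=np.zeros_like(dark); M[200:255,305:395]=255
rect(dark&M,.006,'fb')
ck=cv2.inRange(hsv,(8,90,120),(22,255,255)); M[:]=0; M[225:300,325:425]=255
# exclude sanding stick (below line)
cv2.fillPoly(M,[np.array([[370,310],[450,250],[450,310]])],0)
rect(ck&M,0,'cork')
cv2.imwrite('pics/crop.png',cv2.resize(im[190:400,180:470],None,fx=2.7,fy=2.7,interpolation=2))
E
```

```text
fbA [0.452 0.149 0.006]
fbB [0.2   0.328 0.006]
neck [-0.096  0.559  0.05 ]
knob [ 0.608 -0.111  0.05 ]
file [ 0.513 -0.247  0.01 ]
bottle [ 0.603 -0.292  0.04 ]
cleaner [ 0.416 -0.199  0.007]
block [ 0.713 -0.078  0.03 ]
rocker [ 0.715 -0.187  0.006]
stick [0.691 0.151 0.01 ]
hammer [0.481 0.341 0.01 ]
hammerhead [0.576 0.316 0.02 ]
funnel mouth? [ 0.596 -0.05  -0.   ]
fb ((453.0550537109375, 151.68234252929688), (223.41880798339844, 47.55015563964844), 88.43538665771484) 
 [[426.  41.]
 [474.  39.]
 [480. 263.]
 [432. 264.]]
cork ((580.2704467773438, 132.68113708496094), (75.80461120605469, 249.6817169189453), 6.108736515045166) 
 [[529. 253.]
 [556.   5.]
 [631.  13.]
 [605. 261.]]
```

View pics/crop.png

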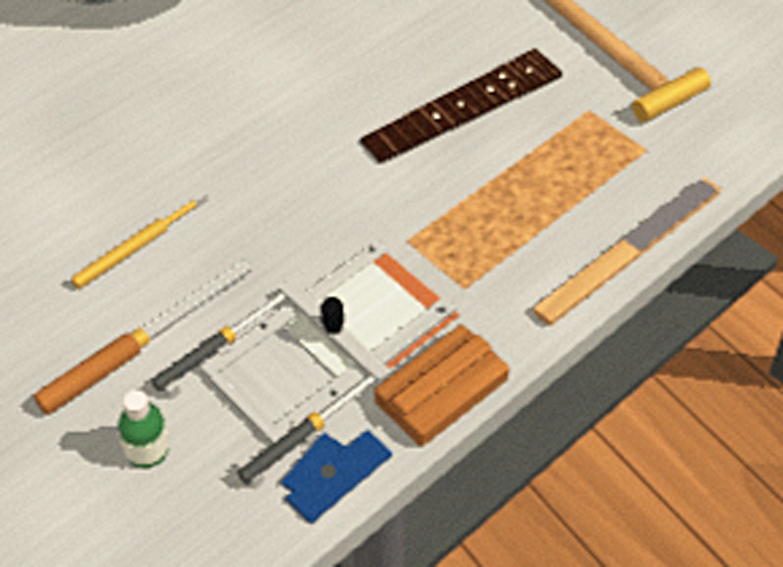

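Strip A (350,229) has the lowest y (0.149, against 0.33 and 0.56) and measures 223 x 47, so it is the one meant. The cork's centre is at (0.580, 0.133) with a yaw of 6.1°. That puts the knob at about (0.607, -0.111), which agrees with its ray.

```bash
cat >> h.py <<'E'
def plan(x,y,z,yawdeg,n):
    o=sensors.get_obs(); p=np.array(o['tool_pos']); yaw=np.degrees(o['ee_rot'][2])
    dy=(yawdeg-yaw+180)%360-180; d=(np.array([x,y,z])-p)/n
    print('t',o['time'],'pos',p.round(4),'yaw',yaw.round(2),'roll/pitch',np.degrees(o['ee_rot'][:2]).round(2))
    for i in range(n):
        a=np.radians(yaw+dy*i/n)
        s=np.array([d[0]*np.cos(a)+d[1]*np.sin(a), d[0]*np.sin(a)-d[1]*np.cos(a), -d[2]])/.5
        print(s.round(3).tolist(), round(-dy/n/5,3))
E
python3 -c "
from h import *
plan(.453,.152,.16,88.5,14)"
```

```text
t 0.15 pos [ 0.2265 -0.5008  0.2296] yaw 24.34 roll/pitch [-1.799e+02 -1.000e-02]
[0.068, -0.072, 0.01] -0.917
[0.073, -0.066, 0.01] -0.917
[0.078, -0.06, 0.01] -0.917
[0.083, -0.053, 0.01] -0.917
[0.087, -0.047, 0.01] -0.917
[0.09, -0.04, 0.01] -0.917
[0.093, -0.032, 0.01] -0.917
[0.096, -0.025, 0.01] -0.917
[0.097, -0.017, 0.01] -0.917
[0.098, -0.009, 0.01] -0.917
[0.099, -0.001, 0.01] -0.917
[0.098, 0.007, 0.01] -0.917
[0.098, 0.015, 0.01] -0.917
[0.096, 0.022, 0.01] -0.917
```

Request:
arm_command:
  plan:
    - {"grip": -1,"slide": [0.068,-0.072,0.01],"spin": -0.917}
    - {"grip": -1,"slide": [0.073,-0.066,0.01],"spin": -0.917}
    - {"grip": -1,"slide": [0.078,-0.06,0.01],"spin": -0.917}
    - {"grip": -1,"slide": [0.083,-0.053,0.01],"spin": -0.917}
    - {"grip": -1,"slide": [0.087,-0.047,0.01],"spin": -0.917}
    - {"grip": -1,"slide": [0.09,-0.04,0.01],"spin": -0.917}
    - {"grip": -1,"slide": [0.093,-0.032,0.01],"spin": -0.917}
    - {"grip": -1,"slide": [0.096,-0.025,0.01],"spin": -0.917}
    - {"grip": -1,"slide": [0.097,-0.017,0.01],"spin": -0.917}
    - {"grip": -1,"slide": [0.098,-0.009,0.01],"spin": -0.917}

```text
time: 1.4
tool_pos: [0.3875, -0.0334, 0.1802]
ee_rot: [3.141, 0.0, 1.228]
wrist_force: [0.8, -0.6, -1.0]
width: 0.0939
finger_force: 0.0
```

Request:
arm_command:
  plan:
    - {"grip": -1,"slide": [0.099,-0.001,0.01],"spin": -0.917}
    - {"grip": -1,"slide": [0.098,0.007,0.01],"spin": -0.917}
    - {"grip": -1,"slide": [0.098,0.015,0.01],"spin": -0.917}
    - {"grip": -1,"slide": [0.096,0.022,0.01],"spin": -0.917}
    - {"grip": -1,"slide": [0,0,0],"spin": 0}
    - {"grip": -1,"slide": [0,0,0],"spin": 0}

```text
time: 2.15
tool_pos: [0.452, 0.151, 0.1601]
ee_rot: [-3.141, 0.001, 1.545]
wrist_force: [1.3, -0.3, 0.1]
width: 0.0943
finger_force: 0.0
```

```bash
python3 -c "
from h import *
plan(.453,.152,.1,88.5,1)
im,ci=grab('wrist','w1.png'); print(ci)"
```

```text
t 2.15 pos [0.452  0.151  0.1601] yaw 88.52 roll/pitch [-1.7994e+02  6.0000e-02]
[0.002, 0.002, 0.12] 0.003
{'fx': 348.86017674838104, 'fy': 348.86017674838104, 'cx': 318.9969202749949, 'cy': 245.1775520706749, 'position': array([0.45409253, 0.22878595, 0.3126634 ]), 'rotation': array([-0.27074883,  0.00105474, -0.02522007])}
```

View pics/w1.png

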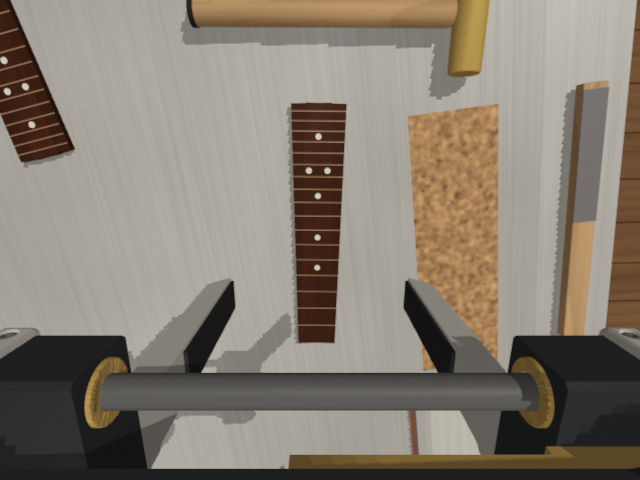

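The close view shows the fretboard (dots on top) with corners (292,104), (346,104), (334,343) and (299,343). The cork lies to its right, with its top edge from (408,116) to (498,104). Nothing lies between the fingers but the strip.

```bash
python3 -c "
from h import *
ci=camera_info('wrist')
P=[px2w(ci,*p,.006)[:2].round(4) for p in [(292,104),(346,104),(334,343),(299,343)]]; print(P)
a=(P[0]+P[1])/2;b=(P[2]+P[3])/2; c=(a+b)/2; d=a-b; yf=np.degrees(np.arctan2(d[1],d[0])); print('fb',c,yf,np.linalg.norm(d))
C=[px2w(ci,*p,0)[:2].round(4) for p in [(408,116),(498,104),(497,355)]]; print(C); e=C[1]-C[2]
m=(C[0]+C[1])/2; t=np.radians(96.1); print('cork centre', m-.125*np.array([np.cos(t),np.sin(t)]), 'across ang', np.degrees(np.arctan2(*(C[1]-C[0])[::-1])),'edge',np.degrees(np.arctan2(e[1],e[0])))
plan(c[0],c[1],.028,yf,4)
"
```

```text
[array([0.4328, 0.2641]), array([0.4771, 0.2629]), array([0.464 , 0.0424]), array([0.4294, 0.0433])]
fb [0.450825 0.153175] 87.85873512098783 0.22080417794960314
[array([0.5298, 0.2527]), array([0.6047, 0.2602]), array([0.6302, 0.0207])]
cork centre [0.58053301 0.13215776] across ang 5.718166935143981 edge 96.07748941663897
t 2.2 pos [0.4521 0.1506 0.1604] yaw 88.46 roll/pitch [-1.7998e+02  4.0000e-02]
[0.001, -0.001, 0.066] 0.03
[0.001, -0.001, 0.066] 0.03
[0.001, -0.001, 0.066] 0.03
[0.001, -0.001, 0.066] 0.03
```

Request:
arm_command:
  plan:
    - {"grip": -1,"slide": [0.001,0,0.06],"spin": 0.12}
    - {"grip": -1,"slide": [0.001,-0.001,0.08],"spin": 0}
    - {"grip": -1,"slide": [0.001,-0.001,0.08],"spin": 0}
    - {"grip": -1,"slide": [0.001,-0.001,0.036],"spin": 0}
    - {"grip": -1,"slide": [0.001,0,0.01],"spin": 0}
    - {"grip": 0.1,"slide": [0,0,0],"spin": 0}
    - {"grip": 0.1,"slide": [0,0,0],"spin": 0}
    - {"grip": 0.1,"slide": [0,0,0],"spin": 0}

```text
time: 3.2
tool_pos: [0.4518, 0.1541, 0.0286]
ee_rot: [3.139, -0.0, 1.535]
wrist_force: [-0.2, -0.1, -0.0]
width: 0.0671
finger_force: 0.0
```

Request:
arm_command:
  plan:
    - {"grip": 0.4,"slide": [0,0,0.004],"spin": 0}
    - {"grip": 0.4,"slide": [0,0,0],"spin": 0}
    - {"grip": 0.4,"slide": [0,0,0],"spin": 0}
    - {"grip": 0.4,"slide": [0,0,0],"spin": 0}
    - {"grip": 0.4,"slide": [0,0,0],"spin": 0}
    - {"grip": 0.4,"slide": [0,0,0],"spin": 0}

```text
time: 3.95
tool_pos: [0.451, 0.154, 0.0254]
ee_rot: [-3.141, 0.0, 1.535]
wrist_force: [0.3, -0.4, -0.9]
width: 0.0404
finger_force: 30.0
```

```bash
python3 -c "
from h import *
o=sensors.get_obs(); p=o['tool_pos']; print(o['wrist_force'])
# fb centre is along tool at p + (~0,-.001)
plan(.5805,.132+.001,p[2],96.1,8)
"
```

```text
[ 0.28717343 -0.37930631 -0.93643152]
t 3.95 pos [0.451  0.154  0.0254] yaw 87.93 roll/pitch [-1.7999e+02  1.0000e-02]
[-0.004, 0.033, -0.0] -0.204
[-0.005, 0.032, -0.0] -0.204
[-0.005, 0.032, -0.0] -0.204
[-0.006, 0.032, -0.0] -0.204
[-0.006, 0.032, -0.0] -0.204
[-0.007, 0.032, -0.0] -0.204
[-0.008, 0.032, -0.0] -0.204
[-0.008, 0.032, -0.0] -0.204
```

Request:
arm_command:
  plan:
    - {"grip": 0.4,"slide": [-0.004,0.033,0],"spin": -0.2}
    - {"grip": 0.4,"slide": [-0.005,0.032,0],"spin": -0.2}
    - {"grip": 0.4,"slide": [-0.005,0.032,0],"spin": -0.2}
    - {"grip": 0.4,"slide": [-0.006,0.032,0],"spin": -0.2}
    - {"grip": 0.4,"slide": [-0.006,0.032,0],"spin": -0.2}
    - {"grip": 0.4,"slide": [-0.007,0.032,0],"spin": -0.2}
    - {"grip": 0.4,"slide": [-0.008,0.032,0],"spin": -0.2}
    - {"grip": 0.4,"slide": [-0.008,0.032,0],"spin": -0.2}
    - {"grip": 0.4,"slide": [0,0,0],"spin": 0}

```text
time: 5.08
tool_pos: [0.5818, 0.1323, 0.0254]
ee_rot: [3.14, 0.0, 1.674]
wrist_force: [1.4, -0.9, 0.8]
width: 0.0404
finger_force: 30.0
```

```bash
python3 -c "
from h import *
plan(.5805,.133,.0254,96.1,1)
o=sensors.get_obs(); print(o['width'],o['wrist_force'])
im,ci=grab('scene','s2.png'); cv2.imwrite('pics/s2c.png',cv2.resize(im[190:400,180:470,::-1],None,fx=2.7,fy=2.7))"
```

```text
t 5.075 pos [0.5818 0.1323 0.0254] yaw 95.9 roll/pitch [1.7992e+02 2.0000e-02]
[0.002, -0.002, 0.0] -0.04
0.04039876180861656 [ 1.39052049 -0.90633512  0.80999115]
```

View pics/s2c.png

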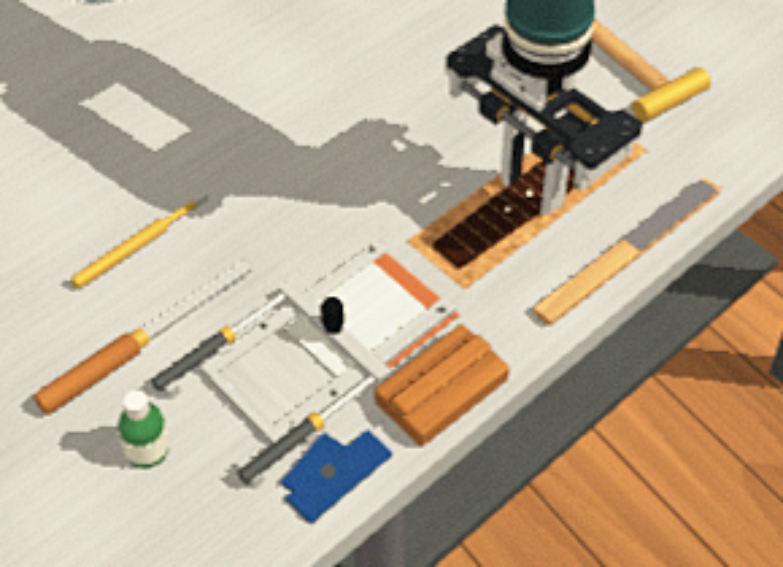

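The board lies on the cork, inside its outline. I'll release and rise.

Request:
arm_command:
  plan:
    - {"grip": -0.5,"slide": [0,0,0],"spin": 0}
    - {"grip": -0.5,"slide": [0,0,0],"spin": 0}
    - {"grip": -0.5,"slide": [0,0,0],"spin": 0}
    - {"grip": -0.5,"slide": [0,0,0],"spin": 0}
    - {"grip": -0.5,"slide": [0,0,-0.04],"spin": 0}
    - {"grip": -0.5,"slide": [0,0,-0.1],"spin": 0}
    - {"grip": -0.5,"slide": [0,0,-0.12],"spin": 0}
    - {"grip": -0.5,"slide": [0,0,0],"spin": 0}

```text
time: 6.12
tool_pos: [0.5837, 0.1332, 0.1628]
ee_rot: [3.128, -0.0, 1.674]
wrist_force: [-0.2, 0.8, -0.2]
width: 0.0702
finger_force: 0.0
```

```bash
python3 -c "
from h import *
im,ci=grab('wrist','w3.png'); plan(.607,-.111,.15,96.1,6)"
```

```text
t 6.175 pos [0.5819 0.133  0.159 ] yaw 95.93 roll/pitch [ 1.796e+02 -1.000e-02]
[-0.082, -0.0, 0.003] -0.006
[-0.082, -0.0, 0.003] -0.006
[-0.082, -0.0, 0.003] -0.006
[-0.082, -0.0, 0.003] -0.006
[-0.082, -0.0, 0.003] -0.006
[-0.082, -0.0, 0.003] -0.006
```

View pics/w3.png

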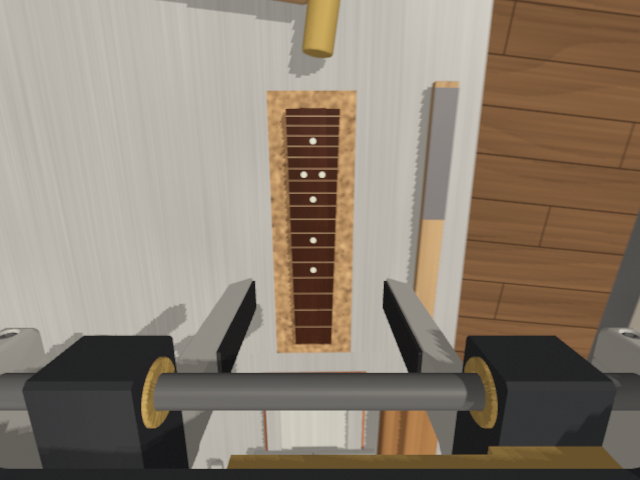

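The strip (286–340, 108–345) is centred and parallel on the cork (267–356, 91–352). Next is the knob: go above it, then a close look.

Request:
arm_command:
  plan:
    - {"grip": -0.5,"slide": [-0.06,0,0.003],"spin": 0}
    - {"grip": -0.5,"slide": [-0.09,0,0.003],"spin": 0}
    - {"grip": -0.5,"slide": [-0.09,0,0.003],"spin": 0}
    - {"grip": -0.5,"slide": [-0.09,0,0.003],"spin": 0}
    - {"grip": -0.5,"slide": [-0.09,0,0.003],"spin": 0}
    - {"grip": -0.5,"slide": [-0.072,0,0.003],"spin": 0}
    - {"grip": -0.5,"slide": [0,0,0],"spin": 0}
    - {"grip": -0.5,"slide": [0,0,0],"spin": 0}

```text
time: 7.18
tool_pos: [0.6048, -0.1112, 0.1447]
ee_rot: [-3.139, -0.002, 1.674]
wrist_force: [-0.7, -0.2, -0.1]
width: 0.0703
finger_force: 0.0
```

```bash
python3 -c "
from h import *
plan(.607,-.111,.05,96.1,4)
im,ci=grab('wrist','w4.png'); print('knob expected px',w2px(ci,(.607,-.111,.0505)))
im,ci=grab('scene','s4.png')
print('knob top exp scene',w2px(ci,(.607,-.111,.0505)))
c=cv2.imread('pics/scene0.png')[290:325,290:320]; m=(c.max(2)<50).astype(np.uint8); v,u=np.nonzero(m); print('dark in scene0',u.min()+290,u.max()+290,v.min()+290,v.max()+290)
"
```

```text
t 7.175 pos [ 0.6048 -0.1112  0.1447] yaw 95.93 roll/pitch [-1.7984e+02 -1.0000e-01]
[-0.0, 0.001, 0.047] -0.008
[-0.0, 0.001, 0.047] -0.008
[-0.0, 0.001, 0.047] -0.008
[-0.0, 0.001, 0.047] -0.008
knob expected px (np.float64(322.43071975435413), np.float64(257.746687742086))
knob top exp scene (np.float64(302.73698320477087), np.float64(302.46259671841386))
dark in scene0 299 306 300 312
```

View pics/w4.png

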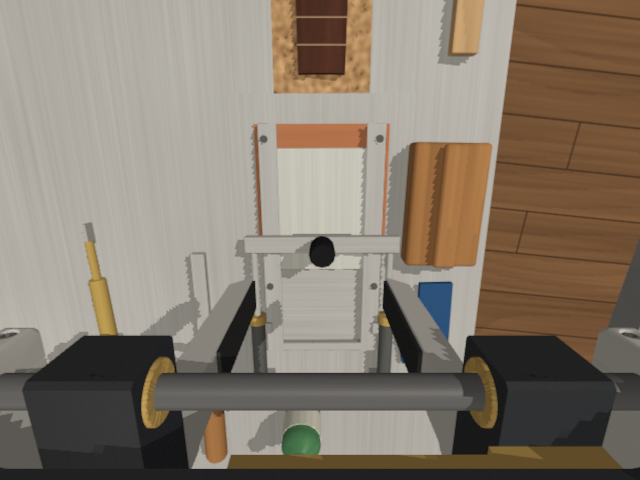

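The knob at (322,256) is where expected, centred between the fingers. Descend and grip.

Request:
arm_command:
  plan:
    - {"grip": -0.5,"slide": [0,0.002,0.05],"spin": 0}
    - {"grip": -0.5,"slide": [0,0.002,0.07],"spin": 0}
    - {"grip": -0.5,"slide": [0,0,0.05],"spin": 0}
    - {"grip": -0.5,"slide": [0,0,0.02],"spin": 0}
    - {"grip": 0.9,"slide": [0,0,0],"spin": 0}
    - {"grip": 0.9,"slide": [0,0,0],"spin": 0}
    - {"grip": 0.9,"slide": [0,0,0],"spin": 0}
    - {"grip": 0.9,"slide": [0,0,0],"spin": 0}
    - {"grip": 0.9,"slide": [0,0,0],"spin": 0}
    - {"grip": 0.9,"slide": [0,0,0],"spin": 0}

```text
time: 8.52
tool_pos: [0.6066, -0.112, 0.0517]
ee_rot: [-3.139, 0.0, 1.674]
wrist_force: [-3.4, 0.7, 3.1]
width: 0.0192
finger_force: 30.0
```

Request:
arm_command:
  plan:
    - {"grip": 0.9,"slide": [0,0,0],"spin": 0}
    - {"grip": 0.9,"slide": [0,0,0],"spin": 0}

```text
time: 8.78
tool_pos: [0.6066, -0.112, 0.0517]
ee_rot: [-3.139, 0.0, 1.674]
wrist_force: [-4.8, -0.4, 5.2]
width: 0.0193
finger_force: 30.0
```

Gripped at 19 mm opening. Now pull 33 mm.

Request:
arm_command:
  plan:
    - {"grip": 0.9,"slide": [-0.006,0,0],"spin": 0}
    - {"grip": 0.9,"slide": [-0.01,0,0],"spin": 0}
    - {"grip": 0.9,"slide": [-0.01,0,0],"spin": 0}
    - {"grip": 0.9,"slide": [-0.01,0,0],"spin": 0}
    - {"grip": 0.9,"slide": [-0.01,0,0],"spin": 0}
    - {"grip": 0.9,"slide": [-0.01,0,0],"spin": 0}
    - {"grip": 0.9,"slide": [-0.01,0,0],"spin": 0}
    - {"grip": 0.9,"slide": [0,0,0],"spin": 0}
    - {"grip": 0.9,"slide": [0,0,0],"spin": 0}
    - {"grip": 0.9,"slide": [0,0,0],"spin": 0}

```text
time: 10.02
tool_pos: [0.6097, -0.1409, 0.0516]
ee_rot: [-3.139, -0.007, 1.675]
wrist_force: [-6.5, 7.6, 7.2]
width: 0.0195
finger_force: 30.0
```

```bash
python3 -c "
from h import *
plan(.6066,-.112,.05,96.1,1); print(sensors.get_obs()['wrist_force'])
im,ci=grab('wrist','w5.png')
y=np.array([-.107,.994]); k=np.array([.607,-.111])
print([w2px(ci,(*(k-s*y),.0505)) for s in (0.,.033)])"
```

```text
t 10.025 pos [ 0.6097 -0.1409  0.0516] yaw 95.99 roll/pitch [-179.85   -0.41]
[0.058, -0.0, 0.003] -0.022
[-6.54133149  7.55336526  7.24318601]
[(np.float64(319.958885782232), np.float64(255.90276378879975)), (np.float64(320.0483317241471), np.float64(320.8676329629814))]
```

View pics/w5.png

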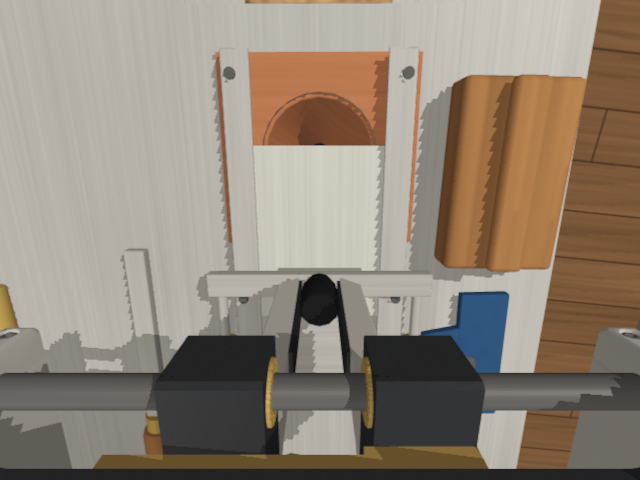

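The shutter's rear edge is at v=146 and the mouth's far rim at v=93, so it is a little under half open. Checking the amount.

```bash
python3 -c "
from h import *
ci=camera_info('wrist'); y=np.array([-.107,.994]); f=np.array([.602,-.066])
for n,u,v,z in [('edge',320,146,.004),('edge',320,146,.008),('rim far',320,93,0),('knobtop',319,311,.0505)]: print(n,((px2w(ci,u,v,z)[:2]-f)@y*1000).round(1))
"
```

```text
edge 4.2
edge 4.2
rim far 32.0
knobtop -73.0
```

The shutter is open about 29 mm, and half travel is 33 mm. I'll pull about 4 mm more.

Request:
arm_command:
  plan:
    - {"grip": 0.9,"slide": [-0.005,0,0],"spin": 0}
    - {"grip": 0.9,"slide": [-0.004,0,0],"spin": 0}
    - {"grip": 0.9,"slide": [0,0,0],"spin": 0}
    - {"grip": 0.9,"slide": [0,0,0],"spin": 0}
    - {"grip": 0.9,"slide": [0,0,0],"spin": 0}
    - {"grip": 0.9,"slide": [0,0,0],"spin": 0}
    - {"grip": 0.9,"slide": [0,0,0],"spin": 0}
    - {"grip": 0.9,"slide": [0,0,0],"spin": 0}

```text
time: 11.08
tool_pos: [0.6102, -0.145, 0.0516]
ee_rot: [-3.139, -0.008, 1.675]
wrist_force: [-6.4, 8.8, 6.7]
width: 0.0189
finger_force: 30.0
```

```bash
python3 -c "
from h import *
o=sensors.get_obs(); print(o['tool_pos'],o['wrist_force'],o['finger_force'],o['width'])
im,ci=grab('wrist','w6.png'); g=im[95:240,320].astype(int); 
e=95+np.argmax((g[:,2]>150)&(abs(g[:,0]-g[:,2])<50)); print('edge row',e)
y=np.array([-.107,.994]); f=np.array([.602,-.066]); print(33-((px2w(ci,320,e,.006)[:2]-f)@y*1000))"
```

```text
[ 0.61015935 -0.14495821  0.05159222] [-6.43035605  8.80911738  6.72087507] 30.00150778738316 0.01891990600613089
edge row 146
32.891443390092796
```

The shutter is at about 33 mm, steady and gripped, so I'm handing in.

```bash
python3 -c "
from h import *
print(ticket.close_job())"
```

```text
the job is handed in; nothing more can be done
None
```

The fretboard lies lengthwise on the cork, released, and the gripper is still holding the shutter by its knob about 33 mm open (half travel). The job is handed in; no verdict came back.

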